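# Spread a circlip and hold it at the groove of an axle stub

## Task

Take the blue-handled circlip pliers out of their stand by the handles, squeezing the handles fully so that the ring on the tips spreads wide. Slide the spread ring from above over the end of the upright axle stub and gently down onto the flat face of the bearing, where the groove is, and finish there while still holding: the pliers stay squeezed in the gripper, upright, with the ring spread level round the shaft at its groove. Do not let the ring close once it is round the shaft, and leave the mug, cup, crucible and standing bolt alone.

Things in the scene. Friction and masses are not known exactly. Their poses are not given: they have to be found in the camera images.
- circlip_pliers: External circlip pliers, about 0.3 kg, standing tips down, with an open steel ring (circlip) fixed level on both tips. Origin: midway between the tips, level with the ring's underside, 12 mm above the bench. x: from tips to ring centre; y: the line along which the handles close; z up along the tool. Fully squeezed, the ring opening's centre is at (13, 0, 1.5) mm in this frame.
- grip_point (a point): Midway between the blue handles, 140 mm over the pliers' origin: grip here from above, fingers closing along the pliers' y. Handle grips are 12 mm wide in x, from 103 to 165 mm high; over the outer faces 50 mm here at rest (63 mm at the top), 26 mm with vertical faces fully squeezed. A spring opens them; full squeeze to the built-in stop takes about 10 N: grip with 40 N or more, more does no harm.
- hinge_pin (a point): End of the pliers' hinge pin, 22 mm towards -x and 80 mm above the pliers' origin. The pin lies in a slot of the stand's upright plate that is open at the top: lift the pliers straight up by 40 mm or more before moving aside.
- ring_center (a point): Fixed to the pliers at (13, 0, 1.5) mm in their frame: the centre of the ring's opening (mid thickness) when fully squeezed; the ring then takes a shaft of up to 46 mm. Steel ring, 3 mm thick, 4.5 mm wide, 37 mm inside when unspread, with a lug 11 mm across at each end. Squeezing swings the two ends of the ring 15 mm apart each from the middle. z up.
- pliers_squeeze (a joint): Squeeze of the pliers: 0 rad at rest (ring unspread), 0.20 rad fully squeezed against the stop (ring fully spread). From about 0.14 on the ring passes the shaft.
- pliers_stand: Grey steel stand, fixed: foot plate 84 x 70 mm, 12 mm high, on which the ring rests, and an upright plate 34 mm wide, 7 mm thick, 106 mm high, slotted at the top for the hinge pin. Origin on the bench, under the pliers' origin; axes as the pliers'.
- axle_stub: Upright steel axle stub, fixed: flange 80 mm across, 12 mm high; bearing 66 mm across with a flat top face 45 mm above the bench; shaft of 42 mm diameter standing 22 mm out of it (top at 67 mm, last 8 mm tapered to 30 mm across). Groove 5 mm wide directly above the bearing face. Origin on the bench on the shaft's axis, z up.
- groove (a point): On the shaft's axis, 46.5 mm above the bench: where the middle of the ring's thickness lies when the ring rests flat on the bearing face, at the groove.
- tube_mug_left: Small steel mug full of thin white tubes, 71 x 105 x 138 mm, loose; leave alone. Origin at its underside.
- empty_cup: Empty steel cup, 60 mm across, 101 mm high, loose; leave alone. Origin at its underside.
- crucible: White crucible, 50 mm across, 42 mm high, loose; leave alone. Origin at its underside.
- cap_bolt_3: Cap screw standing on its head, 19 mm across, 52 mm high, loose; leave alone. Origin at its underside.
Not all that is in view belongs to the job. What is shaped like the circlip_pliers but brown is not meant.

How it is judged:
By the outcome, as a careful person would: the job done as asked, in the order asked, and still so for the second after the job is handed in, while the arm keeps its last pose, push and grip.
It also fails if it takes over 38 s, if anything falls off the work surface, if the arm or the gripper's body presses on something with over 40 N, if the wrist force passes 120 N, or if a joint passes its speed limit or range.

## Robot

A 7-joint arm with a two-finger parallel gripper is mounted at the origin on a cart in front of the work surface, level with it; the furniture and walls round the work are solid. World frame = base frame: x ahead of the robot, y to its left, z up, the work surface at z = 0. Lengths are in m, angles in rad, forces in N, time in s.
With the tool pointing down it reaches from about 0.4 to 0.85 m from the base axis. Payload 10.4 kg.
Tool frame: the origin (TCP) lies on the centre line of the jaws, within the pads' length; the fingertips stand 22 mm ahead of it and the grasp point (between the pads) lies 3 mm ahead of it; x points along the fingers, y is the direction in which the jaws open and shut, and the axes are right-handed (so a half turn about x gives the same grasp; the last joint's range is limited). The gripper opens to 87 mm and grips with 3 to 60 N. Pads are 19 mm wide; open, the fingers measure 117 mm over their backs; the gripper's body (75 mm by 190 mm) begins 51 mm behind the grasp point.
Start: joints at [-1.311, 0.332, -0.065, 1.46, 0.022, 1.35, -0.088], TCP at [0.174, 0.6, 0.245] pointing down, gripper open.
Joint ranges: [-2.6, 2.6], [-0.5, 2.12], [-1.47, 1.34], [0.16, 2.42], [-1.27, 4.41], [0.06, 2.06], [-2.6, 2.6]. Speed limits (rad/s): [2.22, 2.22, 2.79, 2.79, 3.14, 3.14, 3.14].

## Interface

Orientations are given as a unit quaternion [x, y, z, w].
In Python, from bench import * gives the robot as it stands.
- The arm moves only by the tool arm_command, never from a script. Its argument "targets" is one flat list of numbers, 7 for each row, row after row: the turn, a rotation vector about the tool's x, y, z in units of 45 degrees (1.0 is 45 degrees), then the shift along the tool's x, y, z in units of 25 mm (1.0 is 25 mm), then the opening, from 0 (shut) to 1 (fully open). In form: [wx, wy, wz, tx, ty, tz, fingers, wx, wy, wz, tx, ty, tz, fingers, ...]. A call has 1 to 12 rows; each row shifts and turns the pose as measured when the row begins, along the tool's axes as they then stand; what a row does not reach is not made up. A row lasts 1/12 s, in which the tool goes at most 41.7 mm and 7.16 degrees, less where a joint would pass 70% of its speed; a pose out of reach is approached as far as the arm can. A call with a number of a shift or a turn outside -1 to 1 is refused whole. A call with a gripper value outside its range is refused whole. The fingers move at their own pace and stop on an object; "newtons" is the grip in N (left out, the last holds). Time passes only in rows, so rows that do not move let the fingers close. It gives the time, the measured TCP pose, the force and the opening at its end, in the units of the state.
- read_state(): the state, without advancing time (a new reading comes with each control period).
- camera(name): name is "side" or "top" or "wrist"; returns the picture (400x640x3 uint8, red, green, blue); there is no depth.
- calibration(name): a dict with "camera_matrix" (3x3 intrinsics, pixels), "D" ([k1, k2, p1, p2, k3] as OpenCV has them; the pictures are not rectified), "R" (3x3) and "t" (3): a world point X has camera coordinates R X + t; the wrist camera has in their place "tool_from_camera" (4x4, takes a point from camera to tool coordinates, whose origin is the TCP and whose axes are the tool frame's). Camera axes: x right, y down, z forward; pixel columns grow to the right and rows downward; lengths in m; the calibration is good to about 2 mm. A picture is of the moment at which its call begins: read the wrist's pose just before it. calibration takes no time and is no camera call.
- close_job(): hands the job in, once; it reports no verdict.
The state is a dict: "time": time; "joint_positions": joint angles; "joint_vel": joint speeds; "joint_torque": joint torques, N m; "ee_pos": TCP position; "eef_rot": TCP orientation; "ft_force": force on the tool from outside, world axes, zero at the start; "torque": the same for the moment, N m; "width": finger opening in m.
Only numpy, scipy, OpenCV 4.12 (cv2) and the standard library are available. Lean on these libraries where they do the work, as an engineer would, in place of code of your own. Each camera call takes 0.05 s, during which the arm holds its last target.

## Working session

There is one attempt and no reset: what is moved stays moved. The work goes in short steps, Python scripts to look and compute and a tool call to move; the robot and the scene stay as the last step left them, time stands still between calls to the robot, and variables do not carry over. Pictures are saved under pics/ and viewed, and the job is handed in when it is done.

Besides the shell and the picture viewer there is one more tool, called after ">>>" as name(argument=value, ...) on one line, values as JSON. arm_command: Moves the arm, as the interface text tells. Shifts and turns lie within -1 to 1; 1 stands for 25 mm of shift or 45 degrees of turn. Its arguments: {"type":"object","properties":{"targets":{"type":"array","items":{"type":"number","minimum":-1,"maximum":1}},"newtons":{"type":"number"}},"required":["targets"]}

```bash
mkdir -p pics; ls
python3 - <<'E'
from bench import *
import cv2
s=read_state()
for k,v in s.items(): print(k,v)
for n in ("side","top","wrist"):
    c=calibration(n); print(n,{k:(v.tolist() if hasattr(v,'tolist') else v) for k,v in c.items()})
    im=camera(n); cv2.imwrite(f"pics/a_{n}.png",im[:,:,::-1])
E
```

```text
pics
time 0.0
joint_positions [-1.31060772  0.33286892 -0.06471513  1.46091396  0.02159376  1.34992164
 -0.08849783]
joint_vel [-5.65613066e-04 -9.77813630e-05  1.62762944e-03 -9.75291350e-04
 -1.82253203e-04 -2.22278265e-03  1.13613101e-03]
joint_torque [ 1.87608362e-03 -6.23253751e+01  2.61194736e-02 -3.89891875e+01
 -6.11371058e-02  4.00636217e-02  1.18892222e-04]
ee_pos [0.17429196 0.59983874 0.24376887]
eef_rot [ 0.09913742  0.7001031  -0.10013379  0.70000046]
ft_force [ 0.32684304 -0.44153242 -1.69738966]
torque [ 0.01977332 -0.02296471  0.00351258]
width 0.08692711499745032
side {'camera_matrix': [[518.3597935305451, 0.0, 316.1954187751902], [0.0, 518.3597935305451, 205.69431820573976], [0.0, 0.0, 1.0]], 'D': [0.013593588605933404, 0.0, 0.0, 0.0, 0.0], 'R': [[-0.9999454044949885, -0.010073497790066204, -0.0027771697151977104], [-0.0034398043410406357, 0.5682952087144378, -0.8228175517685001], [0.009866903032301373, -0.8227630767082873, -0.5682988332119503]], 't': [0.5597453142129133, 0.0630543376890406, 1.2045966397340742]}
top {'camera_matrix': [[419.9422517509087, 0.0, 319.2
[... 203 characters left out ...]
 [-0.998827673906297, -0.008514177970581717, -0.04765277129843729], [0.04763907712966413, 0.0018041436772556192, -0.998862985296695]], 't': [0.017152712491531996, 0.5587890230500244, 1.0819235657057813]}
wrist {'camera_matrix': [[347.3163310914566, 0.0, 315.06474361165385], [0.0, 347.3163310914566, 199.52847644767596], [0.0, 0.0, 1.0]], 'D': [-0.047185249159064926, 0.0, 0.0, 0.0, 0.0], 'tool_from_camera': [[0.0004982614861760181, -0.252021655555497, 0.9677214665731849, -0.1393621917314015], [0.9999998569745613, -6.253992242734918e-05, -0.0005311681588717955, -0.0008044114742093988], [0.00019438710422823967, 0.9677215928250349, 0.2520215883487548, -0.06958433145906079], [0.0, 0.0, 0.0, 1.0]]}
```

View pics/a_side.png

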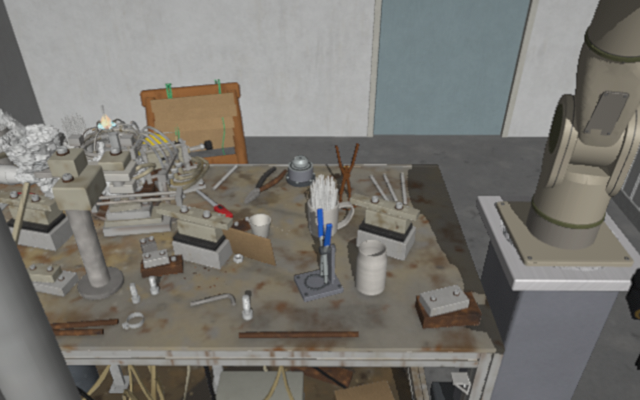

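View pics/a_top.png

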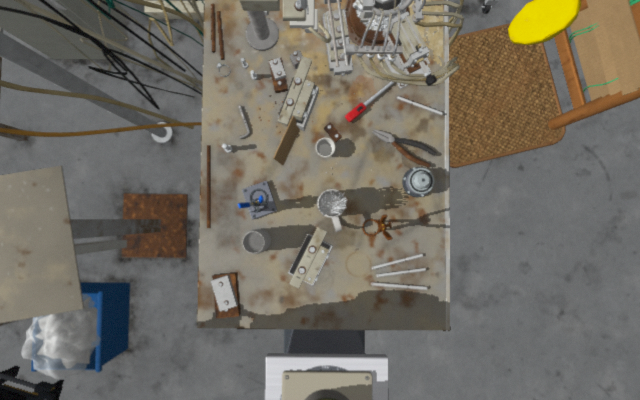

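View pics/a_wrist.png

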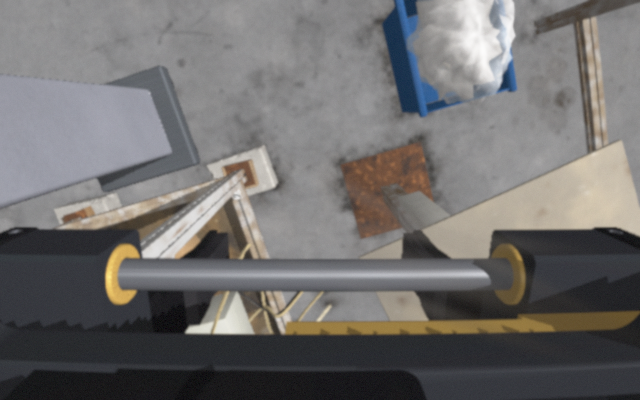

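The top view shows the blue-handled pliers in their stand at about (257,198), a round stub at (419,180), the mug at (331,203), the cup at (256,241), the crucible at (325,148) and a brown tool at (380,226). I'll enlarge the candidates next.

Run:
```python
import cv2,numpy as np
t=cv2.imread('pics/a_top.png');s=cv2.imread('pics/a_side.png')
def cr(im,x,y,w,h,f): return cv2.resize(im[y:y+h,x:x+w],None,fx=f,fy=f,interpolation=cv2.INTER_CUBIC)
cv2.imwrite('pics/b1.png',cr(t,230,160,80,60,10))
cv2.imwrite('pics/b2.png',cr(t,360,150,100,75,8))
cv2.imwrite('pics/b3.png',cr(s,240,140,133,100,6))
cv2.imwrite('pics/b4.png',cr(s,280,200,80,100,6))
```

```text
(no output)
```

View pics/b1.png

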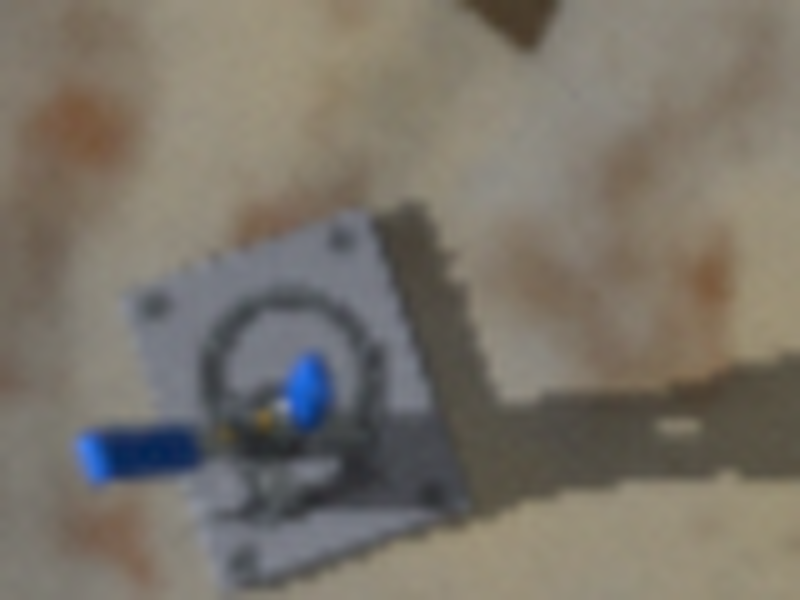

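View pics/b2.png

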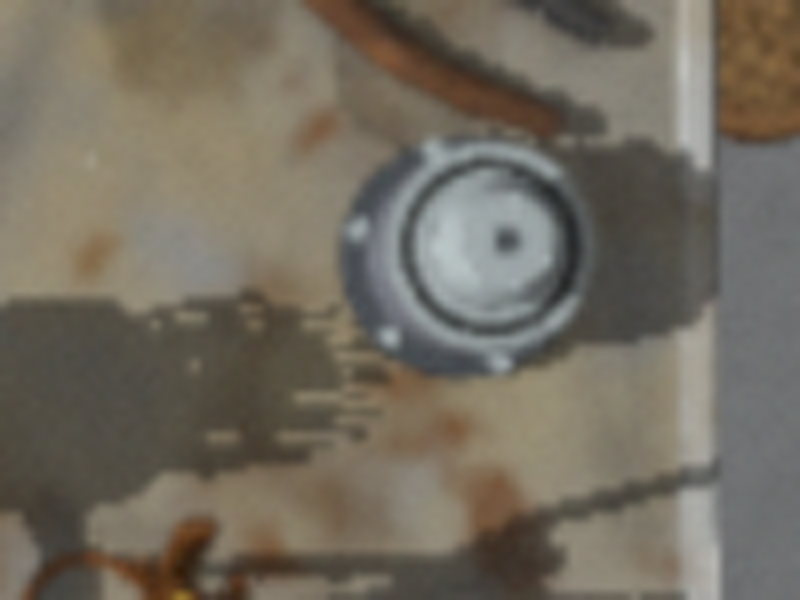

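View pics/b3.png

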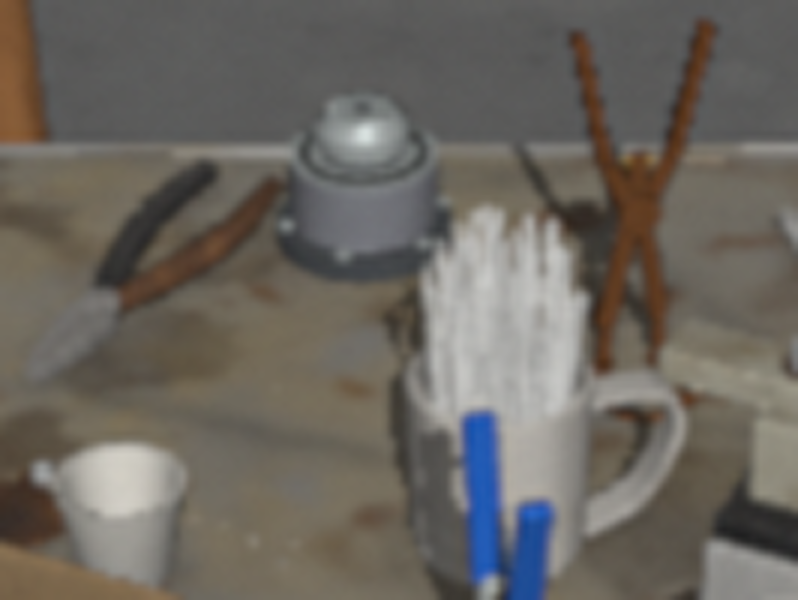

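View pics/b4.png

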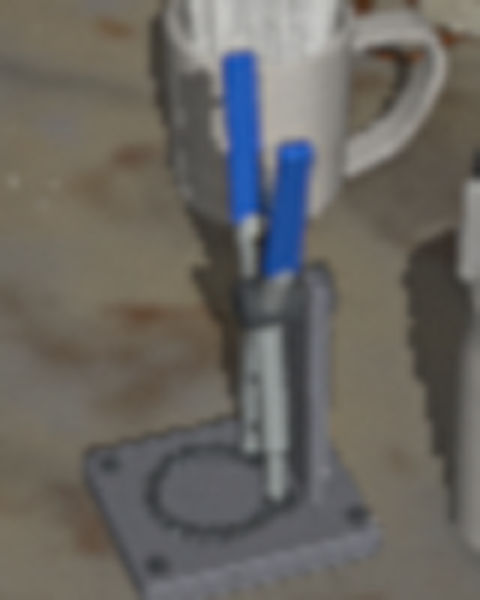

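The blue-handled tool at top (257,198) / side (323,250) stands in the grey stand with its ring, so it matches the description. The rusty brown look-alike at top (380,226) / side (347,165) is not meant. The axle stub is at top (419,180) / side (300,170). I'll measure both with the top and side cameras.

```bash
cat > h.py <<'E'
from bench import *
import cv2,numpy as np
from scipy.spatial.transform import Rotation as Ro
def cam(n,st=None):
    c=calibration(n);K=np.array(c['camera_matrix']);D=np.array(c['D'])
    if n=='wrist':
        T=np.array(c['tool_from_camera']);Rw=Ro.from_quat(st['eef_rot']).as_matrix()
        Rc=Rw@T[:3,:3]; o=Rw@T[:3,3]+st['ee_pos']; R=Rc.T; t=-R@o
    else: R=np.array(c['R']);t=np.array(c['t'])
    return K,D,R,t
def ray(C,px):
    K,D,R,t=C
    p=cv2.undistortPoints(np.array(px,float).reshape(-1,1,2),K,D).reshape(-1,2)
    d=np.c_[p,np.ones(len(p))]@R
    return -R.T@t,d/np.linalg.norm(d,axis=1)[:,None]
def plane(C,px,z):
    o,d=ray(C,px); return o+d*((z-o[2])/d[:,2])[:,None]
def proj(C,X):
    K,D,R,t=C
    return cv2.projectPoints(np.array(X,float).reshape(-1,1,3),cv2.Rodrigues(R)[0],t,K,D)[0].reshape(-1,2)
def tri(CA,a,CB,b):
    o1,d1=ray(CA,a);o2,d2=ray(CB,b);d1=d1[0];d2=d2[0]
    s=np.linalg.lstsq(np.c_[d1,-d2],o2-o1,rcond=None)[0]
    p,q=o1+s[0]*d1,o2+s[1]*d2
    return (p+q)/2,np.linalg.norm(p-q)
E
python3 - <<'E'
from h import *
T=cam('top');S=cam('side')
t=cv2.imread('pics/a_top.png');s=cv2.imread('pics/a_side.png')
for n,im,roi in(('top',t,(230,180,50,40)),('side',s,(305,195,40,70))):
    x,y,w,h=roi
    hsv=cv2.cvtColor(im[y:y+h,x:x+w],cv2.COLOR_BGR2HSV)
    m=cv2.inRange(hsv,(105,130,50),(125,255,255))
    k,l,st,ce=cv2.connectedComponentsWithStats(m)
    for i in range(1,k):
        if st[i,4]>5:
            ys,xs=np.where(l==i); pts=np.c_[xs+x,ys+y]
            print(n,st[i]+[x,y,0,0,0],ce[i]+[x,y],cv2.minAreaRect(pts.astype(np.float32)))
# foot corners
c=np.array([[128,293],[360,208],[465,510],[225,590]])/10-.5+.05+[230,160]
P=plane(T,c,.012);print(P)
print(np.linalg.norm(np.diff(P[[0,1,2,3,0]],axis=0),axis=1))
# ring in top: outer extents
rg=np.array([[205,385],[285,290],[380,380]])/10-.45+[230,160]
print('ring',plane(T,rg,.015))
# stub
f=np.array([[505,240]])/8-.45+[360,150]; print('shaft top hole',plane(T,f,.067), tri(T,f,S,np.array([[363,107]])/6-.45+[240,140]))
bf=np.array([[402,240],[585,245],[490,155],[492,335]])/8-.45+[360,150];print('bearing inner dark ring ',plane(T,bf,.045))
E
```

```text
top [258 196   5   7  24] [260.33333333 198.91666667] ((260.3000183105469, 198.9000244140625), (4.0249223709106445, 5.81377649307251), 26.56505012512207)
top [238 203  12   5  42] [243.26190476 204.92857143] ((243.5, 205.0), (11.0, 4.0), 0.0)
side [317 209  15  37 251] [323.42629482 228.19920319] ((324.3858337402344, 226.87452697753906), (36.270084381103516, 13.37866497039795), 87.51044464111328)
[[0.58287797 0.22327006 0.012     ]
 [0.6056879  0.1629373  0.012     ]
 [0.52690924 0.13439127 0.012     ]
 [0.50553507 0.19664918 0.012     ]]
[0.06450065 0.08379113 0.06582479 0.08179606]
ring [[0.55882457 0.20224112 0.015     ]
 [0.58380123 0.1817881  0.015     ]
 [0.56051698 0.15667663 0.015     ]]
shaft top hole [[ 0.60599545 -0.23462182  0.067     ]] (array([ 0.60524869, -0.23464947,  0.06678944]), np.float64(0.0015268977245193767))
bearing inner dark ring  [[ 0.6078268  -0.20736646  0.045     ]
 [ 0.60672246 -0.26534404  0.045     ]
 [ 0.63513736 -0.23532924  0.045     ]
 [ 0.57788071 -0.23579873  0.045     ]]
```

```bash
python3 - <<'E'
from h import *
T=cam('top');S=cam('side')
def b1(x,y): return [[x/10-.45+230,y/10-.45+160]]
def b4(x,y): return [[x/6-.42+280,y/6-.42+200]]
L=tri(T,b1(93,457),S,b4(295,147)); R=tri(T,b1(312,365),S,b4(238,55))
L2=tri(T,b1(93,457),S,b4(238,55));R2=tri(T,b1(312,365),S,b4(295,147))
print(L,R,L2,R2); 
for z in (.17,.177): 
  p=plane(T,b1(93,457),z)[0];q=plane(T,b1(312,365),z)[0];print(p,q,(p+q)/2,np.linalg.norm(p-q),np.degrees(np.arctan2(*(p-q)[[0,1]])))
# decoy tops z=.17ish from side
print('decoy',plane(S,[[240+578/6-.4,140+35/6-.4],[240+705/6-.4,140+22/6-.4]],.16))
st=read_state();print(Ro.from_quat(st['eef_rot']).as_matrix())
g=np.array([.545,.173,.155]);
E
python3 - <<'E'
import cv2
t=cv2.imread('pics/a_top.png');cv2.imwrite('pics/c1.png',cv2.resize(t[160:280,300:460],None,fx=5,fy=5,interpolation=cv2.INTER_CUBIC))
E
```

```text
(array([0.53468069, 0.20070497, 0.17222034]), np.float64(0.0006655342739653634)) (array([0.55394362, 0.15221445, 0.17253028]), np.float64(0.003985247938800523)) (array([0.54293156, 0.19487758, 0.20189762]), np.float64(0.017643368786922315)) (array([0.54558131, 0.15719902, 0.14083453]), np.float64(0.024069281376554404))
[0.53508122 0.20112378 0.17      ] [0.55607213 0.15252775 0.17      ] [0.54557668 0.17682577 0.17      ] 0.05293573291263566 -23.361779751246033
[0.53486737 0.19977085 0.177     ] [0.55570151 0.15153773 0.177     ] [0.54528444 0.17565429 0.177     ] 0.05254041416545633 -23.361779751246164
decoy [[ 0.51405636 -0.12623306  0.16      ]
 [ 0.46357801 -0.13733921  0.16      ]]
[[-2.26849084e-04  2.78996784e-01  9.60292009e-01]
 [-1.04141247e-03  9.60291447e-01 -2.78996866e-01]
 [-9.99999432e-01 -1.06335025e-03  7.27094928e-05]]
```

View pics/c1.png

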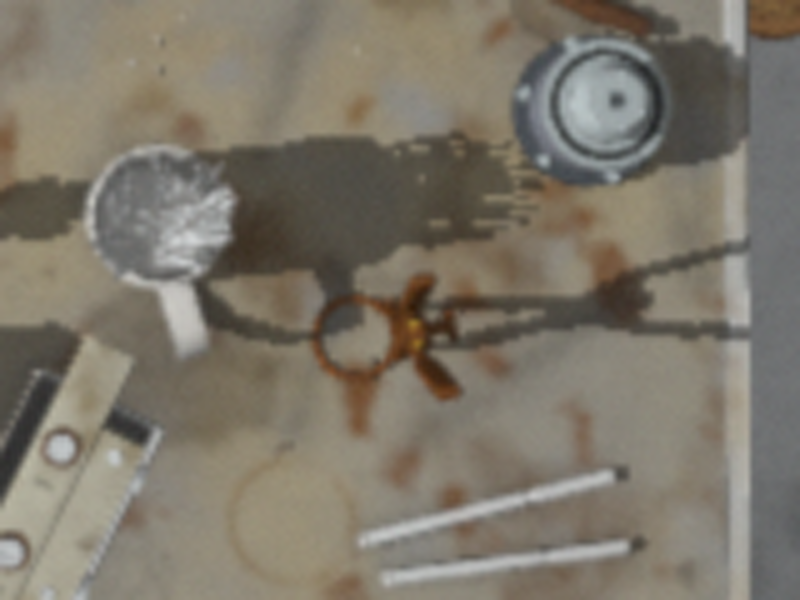

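>>> arm_command(targets=[0, 0, 0, -0.3, -0.6, 0.95, 1, 0, 0, 0, -0.3, -0.6, 0.95, 1, 0, 0, 0, -0.3, -0.6, 0.95, 1, 0, 0, 0, -0.3, -0.6, 0.95, 1, 0, 0, 0, -0.3, -0.6, 0.95, 1, 0, 0, 0, -0.3, -0.6, 0.95, 1, 0, 0, 0, -0.3, -0.6, 0.95, 1, 0, 0, 0, -0.3, -0.6, 0.95, 1, 0, 0, 0, 0, -0.6, 0.95, 1, 0, 0, 0, 0, -0.6, 0.95, 1, 0, 0, 0, 0, -0.6, 0.95, 1, 0, 0, 0, 0, -0.6, 0.95, 1], newtons=50)

```text
time: 1.15
ee_pos: [0.401, 0.3402, 0.3026]
eef_rot: [0.093, 0.702, -0.097, 0.699]
ft_force: [0.1, 0.3, -0.2]
width: 0.0869
```

>>> arm_command(targets=[-0.158, 0, 0, 0, 0, 0, 1, -0.158, 0, 0, 0, 0, 0, 1, -0.158, 0, 0, 0, 0, 0, 1, -0.158, 0, 0, 0, 0, 0, 1, -0.158, 0, 0, 0, 0, 0, 1, 0, 0, 0, 0, -0.96, 0.45, 1, 0, 0, 0, 0, -0.96, 0.45, 1, 0, 0, 0, 0, -0.96, 0.45, 1, 0, 0, 0, 0, -0.96, 0.45, 1, 0, 0, 0, 0, -0.96, 0.45, 1, 0, 0, 0, 0, -0.96, 0.45, 1, 0, 0, 0, 0, -0.96, 0.45, 1])

```text
time: 2.15
ee_pos: [0.5401, 0.2028, 0.3008]
eef_rot: [-0.133, 0.698, 0.129, 0.691]
ft_force: [0.6, 0.8, -0.1]
width: 0.087
```

Run:
```python
from h import *
s=read_state();im=camera('wrist');cv2.imwrite('pics/d1.png',im[:,:,::-1])
print(s['ee_pos'],Ro.from_quat(s['eef_rot']).as_matrix(),s['joint_positions'])
C=cam('wrist',s)
print(proj(C,[[.5445,.1745,.177],[.56,.1795,.015],[.535,.2,.177],[.555,.152,.177]]))
```

```text
[0.54006968 0.20279787 0.30077958] [[-0.00859219 -0.364081    0.93132765]
 [-0.00763791  0.93135876  0.3640227 ]
 [-0.99993392 -0.00398564 -0.01078323]] [-0.68490625  0.20725037  0.28978239  1.51130502 -0.05560679  1.44255276
  1.5501702 ]
[[280.10935327 195.24464475]
 [292.90961099 178.11888768]
 [314.93718941 195.81448243]
 [248.59558114 197.19645516]]
```

View pics/d1.png

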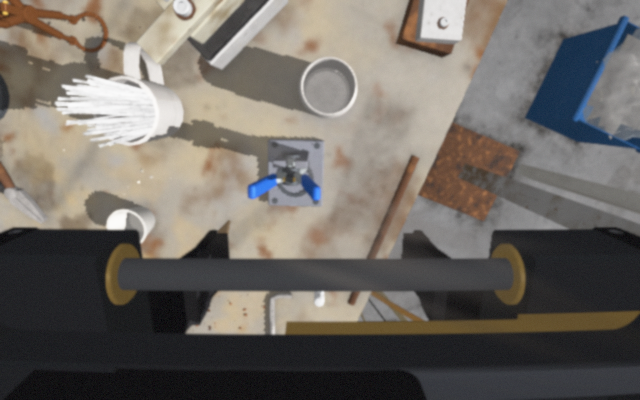

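Run:
```python
import cv2
t=cv2.imread('pics/d1.png');cv2.imwrite('pics/d2.png',cv2.resize(t[130:215,240:335],None,fx=7,fy=7,interpolation=cv2.INTER_CUBIC))
```

```text
(no output)
```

View pics/d2.png

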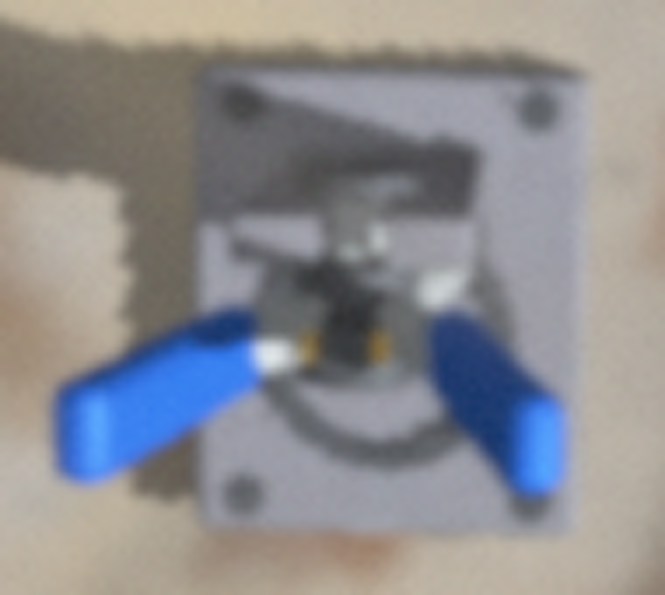

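```bash
cat >> h.py <<'E'
def d2(p): return np.array(p,float)/7-.43+[240,130]
E
python3 - <<'E'
from h import *
s=read_state();C=cam('wrist',s)
p=plane(C,d2([[85,435],[543,445]]),.177);d=p[1]-p[0];print(p,p.mean(0),np.linalg.norm(d),np.degrees(np.arctan2(d[0],-d[1])))
f=plane(C,d2([[198,68],[587,72],[570,530],[200,530]]),.012);print(f,np.linalg.norm(np.diff(f[[0,1,2,3,0]],axis=0),axis=1))
for a,b in((0,3),(1,2)): e=f[b]-f[a];print(np.degrees(np.arctan2(e[1],e[0])))
print(f.mean(0))
r=plane(C,d2([[385,465]]),.015);print('ring far edge',r)
E
```

```text
[[0.55314573 0.14699144 0.177     ]
 [0.53586645 0.19502942 0.177     ]] [0.54450609 0.17101043 0.177     ] 0.05105116664271363 -160.21631568744658
[[0.52993286 0.1278688  0.012     ]
 [0.50627572 0.19157044 0.012     ]
 [0.58440657 0.21870682 0.012     ]
 [0.60874547 0.15562234 0.012     ]] [0.06795263 0.08270921 0.06761681 0.08355649]
19.39951323286734
19.153115744240974
[0.55734016 0.1734421  0.012     ]
ring far edge [[0.58436614 0.18293319 0.015     ]]
```

>>> arm_command(targets=[0.04, -0.014, 0.005, 0, -0.6, -0.14, 1, 0, 0, 0, 0, -0.6, -0.14, 1, 0, 0, 0, 0.6, 0, 0, 1, 0, 0, 0, 0.6, 0, 0, 1, 0, 0, 0, 0.3, 0, 0, 1, 0, 0, 0, 0, 0, 0, 1])

```text
time: 2.7
ee_pos: [0.5481, 0.1588, 0.2613]
eef_rot: [-0.114, 0.697, 0.111, 0.699]
ft_force: [0.5, -0.2, 0.2]
width: 0.0869
```

```bash
cat > chk.py <<'E'
from h import *
s=read_state();R=Ro.from_quat(s['eef_rot']).as_matrix()
print(s['time'],s['ee_pos'],'yaw',np.degrees(np.arctan2(R[1,2],R[0,2])),'xaxis',R[:,0],'F',s['ft_force'],s['width'])
E
python3 - <<'E'
from h import *
import chk
s=chk.s;C=cam('wrist',s);im=camera('wrist');cv2.imwrite('pics/e1.png',im[:,:,::-1])
E
```

```text
2.7 [0.54812858 0.15880616 0.26130224] yaw 18.328912816153125 xaxis [ 0.00374188 -0.00302714 -0.99998842] F [ 0.53882783 -0.17154754  0.16182624] 0.08688235520899242
```

View pics/e1.png

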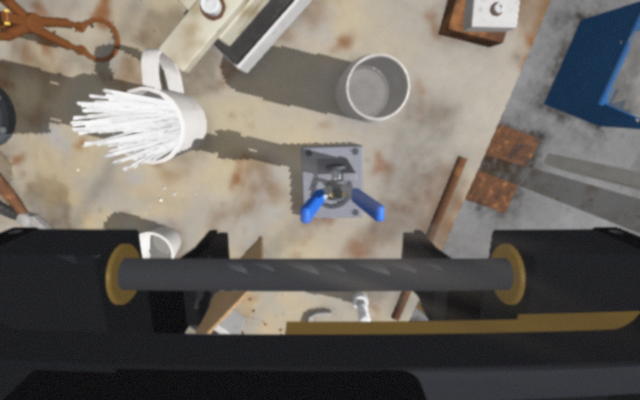

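Run:
```python
import cv2
t=cv2.imread('pics/e1.png');cv2.imwrite('pics/e2.png',cv2.resize(t[140:225,295:390],None,fx=7,fy=7,interpolation=cv2.INTER_CUBIC))
```

```text
(no output)
```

View pics/e2.png

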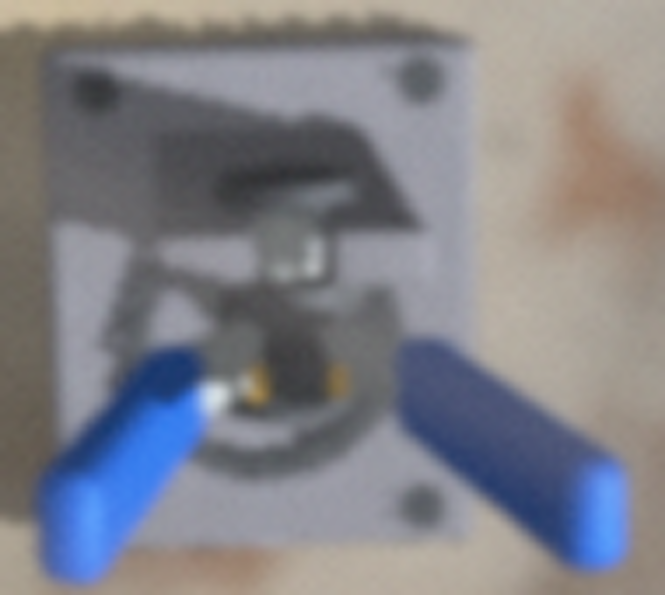

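Run:
```python
from h import *
import chk
C=cam('wrist',dict(ee_pos=np.array([0.54812858,0.15880616,0.26130224]),eef_rot=Ro.from_matrix(chk.R).as_quat()))
q=lambda p: np.array(p,float)/7-.43+[295,140]
p=plane(C,q([[78,528],[602,510]]),.177);d=p[1]-p[0];print(p.mean(0),np.linalg.norm(d),np.degrees(np.arctan2(-d[0],d[1])))
f=plane(C,q([[42,45],[470,45],[460,543],[62,548]]),.012);print(f.mean(0))
for a,b in((0,3),(1,2)): e=f[b]-f[a];print(np.degrees(np.arctan2(e[1],e[0])))
```

```text
2.75 [0.54833504 0.15884829 0.2620711 ] yaw 18.333313828107144 xaxis [ 0.00428948 -0.00284636 -0.99998675] F [0.91501391 0.09545822 0.07965818] 0.08737119373230985
[0.54086871 0.17569817 0.177     ] 0.05038465701206727 20.438556690182534
[0.55413707 0.17923109 0.012     ]
20.01396057560022
19.08907587578208
```

>>> arm_command(targets=[-0.033, 0.004, 0.005, 0, 0.6, 0, 1, 0, 0, 0, 0, 0, 0, 1, 0, 0, 0, 0, 0, 0, 1])

```text
time: 3.0
ee_pos: [0.5432, 0.1751, 0.2638]
eef_rot: [-0.122, 0.696, 0.123, 0.697]
ft_force: [1.1, -0.8, 1.0]
width: 0.0872
```

```bash
python3 chk.py
```

```text
3.0 [0.54319587 0.17508243 0.26384551] yaw 19.97441712205089 xaxis [ 0.00127225  0.00135484 -0.99999827] F [ 1.14109186 -0.77850724  0.97878251] 0.08721286895416677
```

>>> arm_command(targets=[0, 0, 0, 0.7, -0.05, 0, 1, 0, 0, 0, 0.7, 0, 0, 1, 0, 0, 0, 0.7, 0, 0, 1, 0, 0, 0, 0.7, 0, 0, 1, 0, 0, 0, 0.4, 0, 0, 1, 0, 0, 0, 0, 0, 0, 1])

```text
time: 3.5
ee_pos: [0.5456, 0.1781, 0.1856]
eef_rot: [-0.123, 0.693, 0.126, 0.7]
ft_force: [0.2, -0.1, -0.5]
width: 0.087
```

Run:
```python
import chk
from h import *
for n in('wrist','side','top'): cv2.imwrite(f'pics/f_{n}.png',camera(n)[:,:,::-1])
s=cv2.imread('pics/f_side.png');cv2.imwrite('pics/f2.png',cv2.resize(s[180:305,270:390],None,fx=5,fy=5,interpolation=cv2.INTER_CUBIC))
```

```text
3.5 [0.54558036 0.17809995 0.18556577] yaw 20.26126138428061 xaxis [ 0.00888118  0.00570714 -0.99994428] F [ 0.17411766 -0.09634363 -0.52970129] 0.08704702024831525
```

View pics/f2.png

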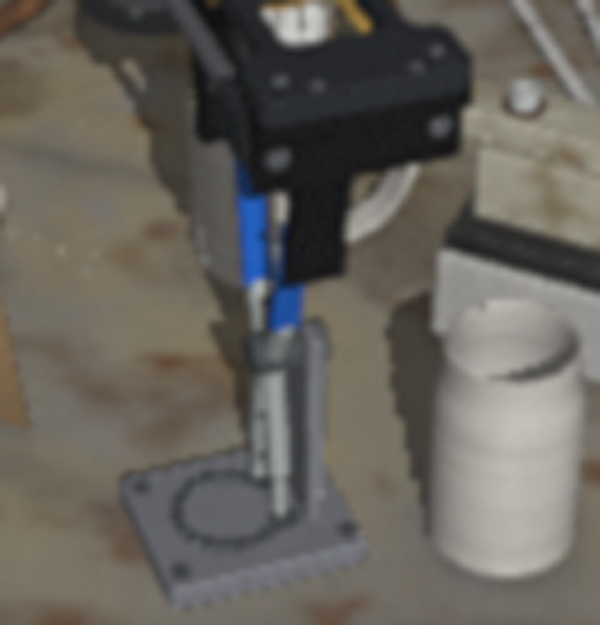

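View pics/f_wrist.png

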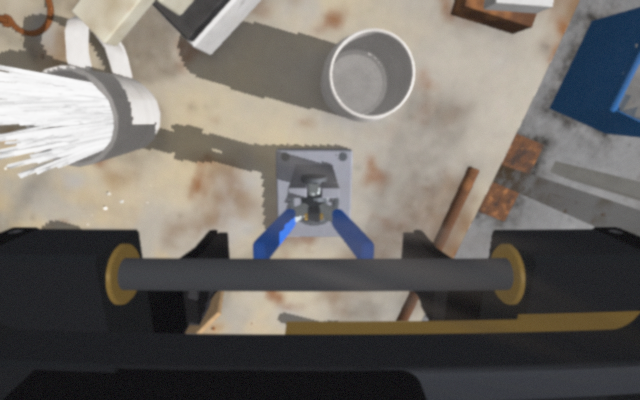

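>>> arm_command(targets=[0, 0.013, -0.003, 0.4, -0.06, -0.14, 1, 0, 0, 0, 0.4, 0, 0, 1, 0, 0, 0, 0.3, 0, 0, 1, 0, 0, 0, 0, 0, 0, 1, 0, 0, 0, 0, 0, 0, 1])

```text
time: 4.07
ee_pos: [0.5454, 0.176, 0.1608]
eef_rot: [-0.124, 0.694, 0.125, 0.699]
ft_force: [-0.0, 0.6, 0.5]
width: 0.0869
```

```bash
python3 chk.py
```

```text
4.0667 [0.54541943 0.17595172 0.16078118] yaw 20.23052680762426 xaxis [ 0.00649369  0.00283234 -0.9999749 ] F [-0.0358153   0.60825745  0.52272199] 0.08689037649758151
```

>>> arm_command(targets=[0, 0.009, 0, 0.24, -0.05, -0.1, 1, 0, 0, 0, 0, 0, 0, 1, 0, 0, 0, 0, 0, 0, 1])

```text
time: 4.32
ee_pos: [0.5434, 0.1738, 0.1542]
eef_rot: [-0.124, 0.696, 0.124, 0.696]
ft_force: [-0.3, 0.4, -0.0]
width: 0.0867
```

```bash
python3 chk.py
```

```text
4.3167 [0.54336679 0.17376451 0.15423097] yaw 20.234946453194826 xaxis [-9.37494999e-04  1.15257204e-04 -9.99999554e-01] F [-0.34854009  0.42286688 -0.01273436] 0.08674503247459713
```

>>> arm_command(targets=[0, 0, 0, 0, 0, 0, 0, 0, 0, 0, 0, 0, 0, 0, 0, 0, 0, 0, 0, 0, 0, 0, 0, 0, 0, 0, 0, 0, 0, 0, 0, 0, 0, 0, 0, 0, 0, 0, 0, 0, 0, 0, 0, 0, 0, 0, 0, 0, 0], newtons=55)

```text
time: 4.9
ee_pos: [0.5443, 0.1749, 0.1564]
eef_rot: [-0.124, 0.695, 0.125, 0.697]
ft_force: [-2.1, 1.3, 11.9]
width: 0.0482
```

```bash
python3 chk.py
```

```text
4.9 [0.54430439 0.17489785 0.15636157] yaw 20.254883053767447 xaxis [ 0.00177039  0.0025912  -0.99999508] F [-2.08055309  1.3428523  11.93237722] 0.04819339815587087
```

>>> arm_command(targets=[0, 0, 0, 0.06, 0, 0, 0, 0, 0, 0, 0.04, 0, 0, 0, 0, 0, 0, 0.04, 0, 0, 0, 0, 0, 0, 0.04, 0, 0, 0, 0, 0, 0, 0.03, 0, 0, 0, 0, 0, 0, 0, 0, 0, 0, 0, 0, 0, 0, 0, 0, 0, 0, 0, 0, 0, 0, 0, 0])

```text
time: 5.57
ee_pos: [0.5459, 0.1774, 0.158]
eef_rot: [-0.122, 0.693, 0.127, 0.699]
ft_force: [-0.7, 0.5, 1.2]
width: 0.0241
```

```bash
python3 chk.py
```

```text
5.5667 [0.54588341 0.1773764  0.15798055] yaw 20.347432415294477 xaxis [ 0.00747876  0.00853059 -0.99993565] F [-0.66259546  0.49008827  1.22741412] 0.024132658251145963
```

>>> arm_command(targets=[0, 0.006, -0.003, -0.3, 0, 0, 0, 0, 0, 0, -0.4, 0, 0, 0, 0, 0, 0, -0.4, 0, 0, 0, 0, 0, 0, -0.4, 0, 0, 0, 0, 0, 0, -0.5, 0, 0, 0, 0, 0, 0, -0.6, 0, 0, 0, 0, 0, 0, -0.7, 0, 0, 0, 0, 0, 0, -0.3, 0, 0, 0, 0, 0, 0, 0, 0, 0, 0])

```text
time: 6.32
ee_pos: [0.5451, 0.1766, 0.2569]
eef_rot: [-0.124, 0.695, 0.126, 0.697]
ft_force: [0.2, 0.1, -2.3]
width: 0.0242
```

Run:
```python
import chk
from h import *
for n in('wrist','side','top'): cv2.imwrite(f'pics/g_{n}.png',camera(n)[:,:,::-1])
s=cv2.imread('pics/g_side.png');cv2.imwrite('pics/g2.png',cv2.resize(s[160:305,250:390],None,fx=4.1,fy=4.1,interpolation=cv2.INTER_CUBIC))
```

```text
6.3167 [0.54510444 0.17655014 0.25692213] yaw 20.321247936884017 xaxis [ 0.00323194  0.00383215 -0.99998743] F [ 0.17893975  0.11467543 -2.2543259 ] 0.024205794088527795
```

View pics/g2.png

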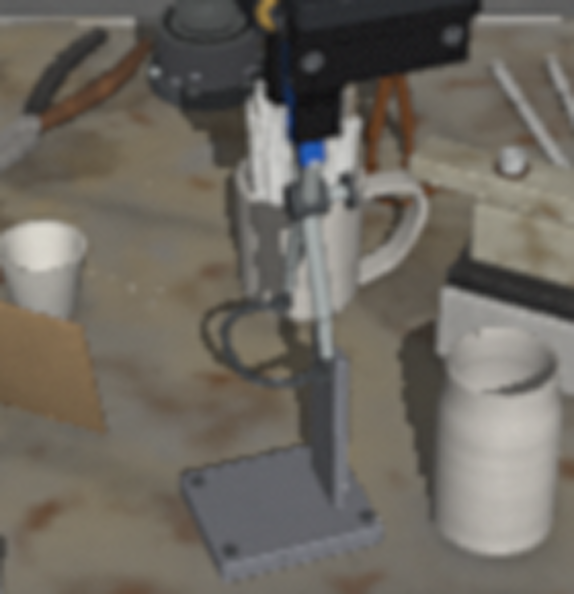

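View pics/g_wrist.png

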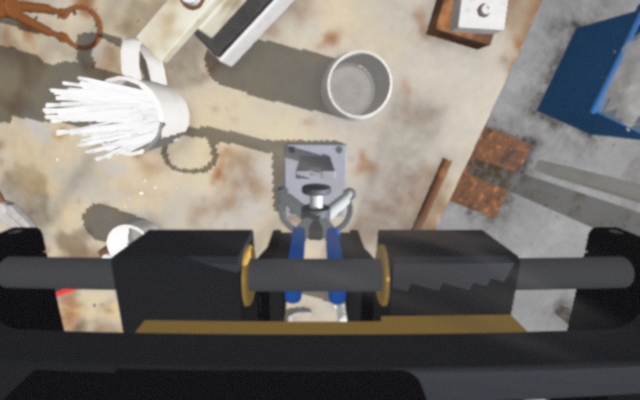

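>>> arm_command(targets=[0, 0.005, -0.003, -0.7, 0, 0, 0, 0, 0, 0, -0.9, 0, 0, 0, 0, 0, 0, -0.9, 0, 0, 0, 0, 0, 0, -0.7, -0.2, -0.05, 0, 0, 0, 0, -0.3, -0.5, -0.12, 0, 0, 0, 0, 0, -0.8, -0.19, 0, 0, 0, 0, 0, -0.8, -0.19, 0, 0, 0, 0, 0, -0.8, -0.19, 0, 0, 0, 0, 0, -0.8, -0.19, 0, 0, 0, 0, 0, -0.8, -0.19, 0, 0, 0, 0, 0, -0.8, -0.19, 0, 0, 0, 0, 0, -0.8, -0.19, 0])

```text
time: 7.47
ee_pos: [0.5597, 0.0084, 0.3293]
eef_rot: [-0.129, 0.705, 0.126, 0.686]
ft_force: [0.5, 0.5, -2.4]
width: 0.0243
```

```bash
python3 chk.py
```

```text
7.4667 [0.55974113 0.00836341 0.3292864 ] yaw 20.756428918415182 xaxis [-0.02623427 -0.00994089 -0.99960639] F [ 0.46814136  0.48699446 -2.43075271] 0.024292593840951598
```

>>> arm_command(targets=[0, -0.03, 0, 0, -0.8, -0.18, 0, 0, 0, 0, 0, -0.8, -0.18, 0, 0, 0, 0, 0, -0.8, -0.18, 0, 0, 0, 0, 0, -0.8, -0.18, 0, 0, 0, 0, 0, -0.8, -0.18, 0, 0, 0, 0, 0, -0.8, -0.18, 0, 0, 0, 0, 0, -0.8, -0.18, 0, 0, 0, 0, 0, -0.8, -0.18, 0, 0, 0, 0, 0, -0.8, -0.18, 0, 0, 0, 0, 0, -0.6, -0.15, 0, 0, 0, 0, 0, -0.3, -0.1, 0, 0, 0, 0, 0, 0, 0, 0])

```text
time: 8.47
ee_pos: [0.5774, -0.2244, 0.312]
eef_rot: [-0.122, 0.706, 0.122, 0.687]
ft_force: [0.0, -0.2, -3.0]
width: 0.0242
```

```bash
python3 chk.py
```

```text
8.4667 [ 0.57744554 -0.2244041   0.31201929] yaw 19.879237097525298 xaxis [-0.02744775 -0.00518411 -0.9996098 ] F [ 0.02882812 -0.1966224  -3.04398544] 0.024232512666297508
```

>>> arm_command(targets=[0, -0.018, -0.003, 0, -0.35, 0.2, 0, 0, -0.017, -0.003, 0.3, -0.35, 0.2, 0, 0, 0, 0, 0.5, 0, 0, 0, 0, 0, 0, 0.6, 0, 0, 0, 0, 0, 0, 0.6, 0, 0, 0, 0, 0, 0, 0.3, 0, 0, 0, 0, 0, 0, 0, 0, 0, 0, 0, 0, 0, 0, 0, 0, 0])

```text
time: 9.13
ee_pos: [0.5969, -0.2347, 0.2474]
eef_rot: [-0.123, 0.694, 0.125, 0.698]
ft_force: [-0.4, 0.3, -2.6]
width: 0.0239
```

Run:
```python
import chk
from h import *
for n in('wrist','side','top'): cv2.imwrite(f'pics/i_{n}.png',camera(n)[:,:,::-1])
s=cv2.imread('pics/i_side.png');cv2.imwrite('pics/i2.png',cv2.resize(s[110:200,260:360],None,fx=7,fy=6.6,interpolation=cv2.INTER_CUBIC))
```

```text
9.1333 [ 0.59693581 -0.23472567  0.24742657] yaw 20.188864910648352 xaxis [ 0.00523387  0.00387952 -0.99997878] F [-0.44237359  0.34808448 -2.61084643] 0.023922239949314687
```

View pics/i2.png

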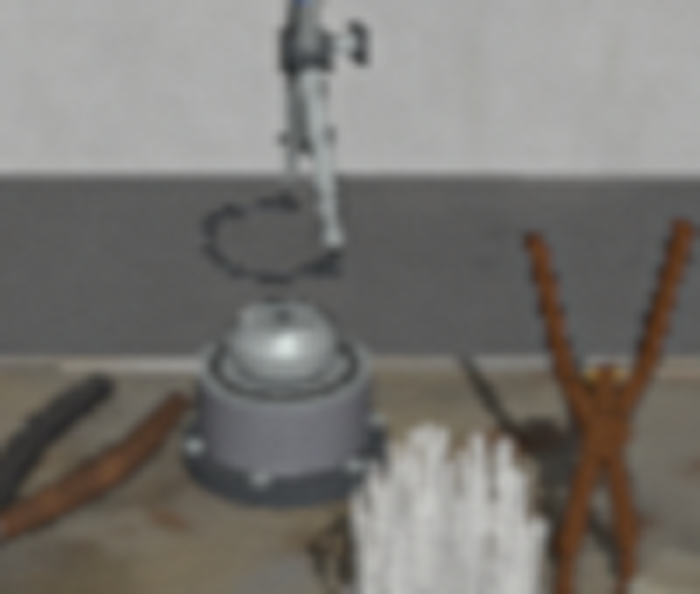

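View pics/i_wrist.png

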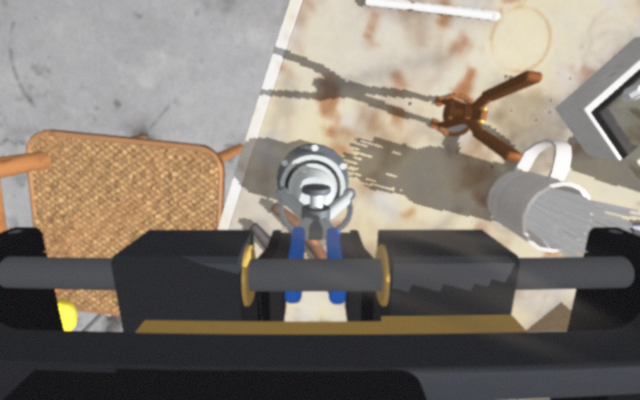

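View pics/i_top.png

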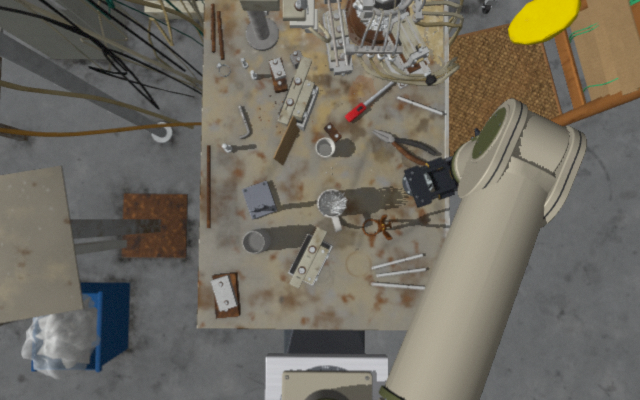

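Run:
```python
from h import *
S=cam('side');s=cv2.imread('pics/i_side.png')
g=cv2.cvtColor(s,cv2.COLOR_BGR2GRAY)
x0,y0,x1,y1=285,136,315,155
roi=g[y0:y1,x0:x1];print(roi)
```

```text
[[131 132 132 131 132 131 132 132 132 132 133 133 133 133 133 128 122 124
  132 135 148 161 142 123 129 132 133 134 133 132]
 [ 98  99  98  99  98  98  99  99  99  99  98  99  99  99 101 107 108 103
  102 113 139 156 135  95  96  99  98  99  99 100]
 [ 90  91  91  90  91  91  91  90  90  89  90  90  92  92  92  91  91  94
   94  97 123 150 137  94  87  90  90  89  89  91]
 [ 93  92  93  92  91  92  91  93  92  91  92  90  88  86  80  71  77  89
   93  89 107 138 129  91  86  91  90  90  91  91]
 [ 92  91  92  91  91  91  90  87  87  90  90  83  70  67  67  60  62  76
   88  91 108 139 134  95  87  91  92  92  91  91]
 [ 91  90  90  91  89  87  79  66  69  77  83  82  76  74  74  69  65  72
   89  94 114 142 137  94  85  91  91  92  91  91]
 [ 91  90  90  88  80  68  66  65  64  71  84  89  88  88  86  84  83  86
   90  90 102 130 135  94  84  90  90  91  90  90]
 [ 90  91  90  83  68  63  72  81  80  83  87  91  90  89  90  89  90  90
   90  87  89 116 134 102  87  89  89  90  90  90]
 [ 91  90  90  83  67  65  81  88  87  87  88  90  89  90  88  89  88  89
   88  85  84 112 138 114 
[... 575 characters left out ...]
 90  89  88  88  89  88
   84  76  67  61  61  75  87  88  87  88  89  89]
 [ 89  90  91  91  90  84  78  75  75  76  86  87  86  87  88  89  87  79
   69  64  57  58  63  77  87  89  89  88  89  90]
 [ 90  90  89  91  90  90  88  80  69  72  76  76  74  73  77  78  77  76
   74  70  66  68  69  75  88  90  88  88  88  89]
 [ 90  89  91  90  90  92  91  89  85  86  87  79  67  64  65  65  73  84
   87  86  84  86  85  87  90  90  89  88  88  89]
 [ 90  90  90  91  91  91  93  93  93  92  93  89  85  84  83  82  85  90
   92  92  91  92  92  92  92  91  89  89  89  90]
 [ 90  89  90  91  90  92  93  93  93  92  92  92  90  86  87  88  91  91
   90  91  92  92  92  92  92  91  89  90  89  90]]
```

```bash
cat >> h.py <<'E'
from scipy.optimize import least_squares
def ringfit(img,z,box,bg,xmax_up,ymid):
    g=cv2.cvtColor(img,cv2.COLOR_BGR2GRAY).astype(float);x0,y0,x1,y1=box
    ys,xs=np.mgrid[y0:y1,x0:x1];w=np.clip(bg-g[y0:y1,x0:x1]-5,0,None)
    m=(w>0)
    m&=~((ys<ymid)&(xs>xmax_up))
    P=plane(cam('side'),np.c_[xs[m],ys[m]],z)[:,:2];W=np.sqrt(w[m])
    f=lambda q:W*(np.hypot(*(P-q[:2]).T)-q[2])
    r=least_squares(f,[P[:,0].mean(),P[:,1].mean(),.025],loss='soft_l1',f_scale=.01)
    return r.x,np.sqrt(np.mean((f(r.x)/W)**2)),m.sum(),P
E
python3 - <<'E'
from h import *
s=cv2.imread('pics/i_side.png');S=cam('side')
for z in(.100,.103,.106):
    print(z,ringfit(s,z,(285,138,304,155),90,297,146)[:3], plane(S,[[300.5,140.3],[306.3,149.3]],z).tolist())
# shaft top edge circle etc
print(proj(S,[[.6058,-.235,.067],[.6058,-.235,.045]]))
E
python3 - <<'E'
import cv2
s=cv2.imread('pics/i_side.png');cv2.imwrite('pics/i3.png',cv2.resize(s[150:190,280:325],None,fx=16,fy=14,interpolation=cv2.INTER_CUBIC))
s=cv2.imread('pics/i_wrist.png');cv2.imwrite('pics/i4.png',cv2.resize(s[135:305,260:370],None,fx=5,fy=3.5,interpolation=cv2.INTER_CUBIC))
E
```

```text
0.1 (array([ 0.60104779, -0.23766759,  0.03220308]), np.float64(0.003982671536494955), np.int64(71)) [[0.6037798117387704, -0.2673971237916829, 0.09999999999999998], [0.587128914658188, -0.21769553407660525, 0.09999999999999998]]
0.103 (array([ 0.6008006 , -0.2320311 ,  0.03205032]), np.float64(0.003963845322566577), np.int64(71)) [[0.6035177436923667, -0.26162148773858196, 0.10299999999999998], [0.5869451414348454, -0.21215360177854936, 0.10299999999999998]]
0.106 (array([ 0.6005534 , -0.22639462,  0.03189758]), np.float64(0.003945019531131578), np.int64(71)) [[0.6032556756459629, -0.2558458516854808, 0.10599999999999998], [0.5867613682115029, -0.20661166948049348, 0.10599999999999998]]
[[299.55510713 157.2208889 ]
 [299.72957255 164.47051101]]
```

View pics/i3.png

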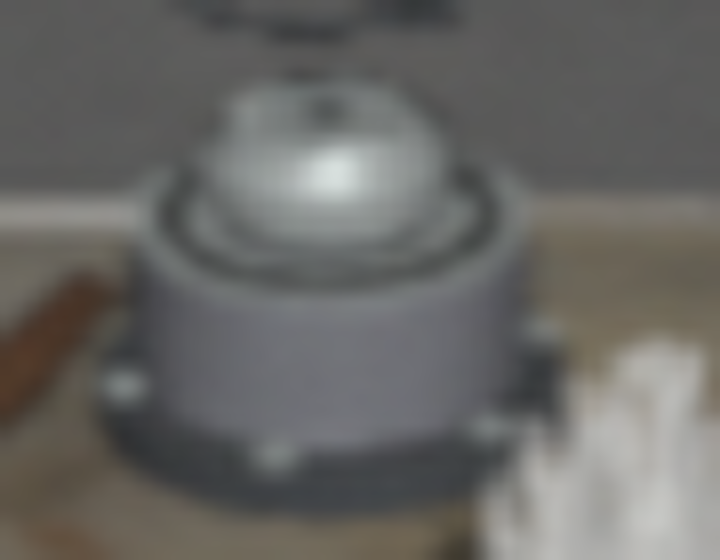

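View pics/i4.png

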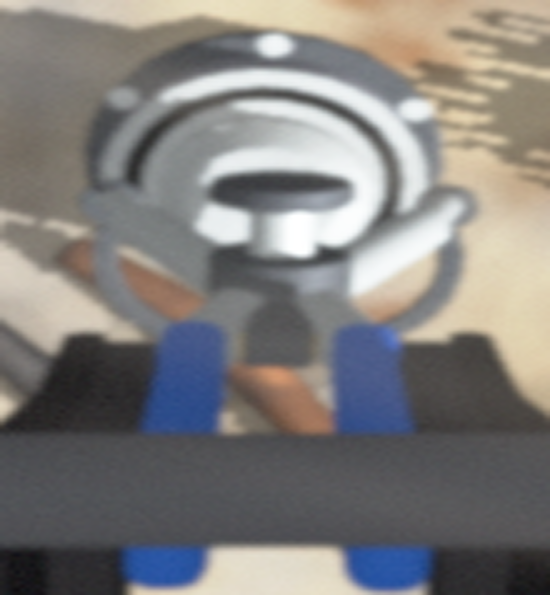

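Run:
```python
from h import *
s=dict(ee_pos=np.array([0.59693581,-0.23472567,0.24742657]));
q=np.array([-0.123,0.694,0.125,0.698])
# build exact R from yaw & xaxis
import chk
R=chk.R;print('now')
C=cam('wrist',dict(ee_pos=s['ee_pos'],eef_rot=Ro.from_matrix(R).as_quat()))
w=lambda p: np.array(p,float)/[5,3.5]-.4+[260,135]
P=plane(C,w([[128,175],[402,175],[255,88],[103,165],[425,165],[255,68]]),.045)
T=(P-s['ee_pos'])@R
T0=P-s['ee_pos'];yaw=np.radians(20.19);y=np.array([-np.sin(yaw),np.cos(yaw)]);z=np.array([np.cos(yaw),np.sin(yaw)])
print('along y',T0[:,:2]@y*1e3,'z',T0[:,:2]@z*1e3)
c=np.array([.6058,-.235])-s['ee_pos'][:2];print('topcam stub',c@y*1e3,c@z*1e3)
```

```text
9.2833 [ 0.59711576 -0.23514191  0.2484791 ] yaw 20.170821311698205 xaxis [ 0.00653556  0.00324912 -0.99997336] F [-3.40456144e-01  1.04676608e-03 -3.06414117e+00] 0.024161666755656796
now
along y [-30.11112548  25.02267843  -4.46022665 -35.06925492  29.59165335
  -4.43929108] z [  4.96729066   5.00319481 -20.14474001   2.02558223   2.06799154
 -25.79750235]
topcam stub -3.3168101797319647 8.224833830335253
```

>>> arm_command(targets=[0, 0.009, -0.001, 0.3, -0.09, -0.08, 0, 0, 0, 0, 0.4, 0, 0, 0, 0, 0, 0, 0.3, 0, 0, 0, 0, 0, 0, 0, 0, 0, 0])

```text
time: 9.62
ee_pos: [0.5969, -0.2388, 0.2232]
eef_rot: [-0.124, 0.695, 0.123, 0.697]
ft_force: [1.2, -0.9, -1.9]
width: 0.0238
```

Run:
```python
import chk
from h import *
for n in('wrist','side'): cv2.imwrite(f'pics/j_{n}.png',camera(n)[:,:,::-1])
s=cv2.imread('pics/j_side.png');cv2.imwrite('pics/j2.png',cv2.resize(s[130:190,270:330],None,fx=12,fy=10,interpolation=cv2.INTER_CUBIC))
```

```text
9.6167 [ 0.59689954 -0.23875304  0.22322496] yaw 20.172775401617077 xaxis [ 0.0033834  -0.00122547 -0.99999353] F [ 1.21924727 -0.92399015 -1.93331162] 0.023757458017690348
```

View pics/j2.png

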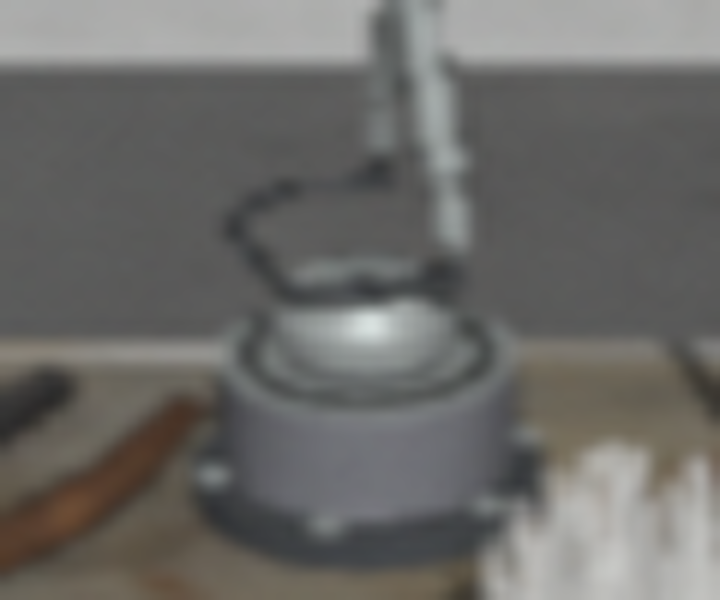

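>>> arm_command(targets=[0, 0.004, 0.003, 0.2, 0.045, -0.04, 0, 0, 0, 0, 0.2, 0, 0, 0, 0, 0, 0, 0.2, 0, 0, 0, 0, 0, 0, 0, 0, 0, 0])

```text
time: 10.05
ee_pos: [0.5962, -0.2382, 0.2089]
eef_rot: [-0.124, 0.696, 0.124, 0.697]
ft_force: [-0.1, 0.1, -3.3]
width: 0.0239
```

Run:
```python
import chk
from h import *
for n in('wrist','side'): cv2.imwrite(f'pics/k_{n}.png',camera(n)[:,:,::-1])
s=cv2.imread('pics/k_side.png');cv2.imwrite('pics/k2.png',cv2.resize(s[130:190,270:330],None,fx=12,fy=10,interpolation=cv2.INTER_CUBIC))
s=cv2.imread('pics/k_wrist.png');cv2.imwrite('pics/k4.png',cv2.resize(s[135:305,260:370],None,fx=5,fy=3.5,interpolation=cv2.INTER_CUBIC))
```

```text
10.05 [ 0.59622077 -0.23818678  0.20893442] yaw 20.17839026091403 xaxis [ 1.75590436e-03 -5.55686465e-04 -9.99998304e-01] F [-0.0949586   0.06626597 -3.25325753] 0.02387628945079316
```

View pics/k2.png

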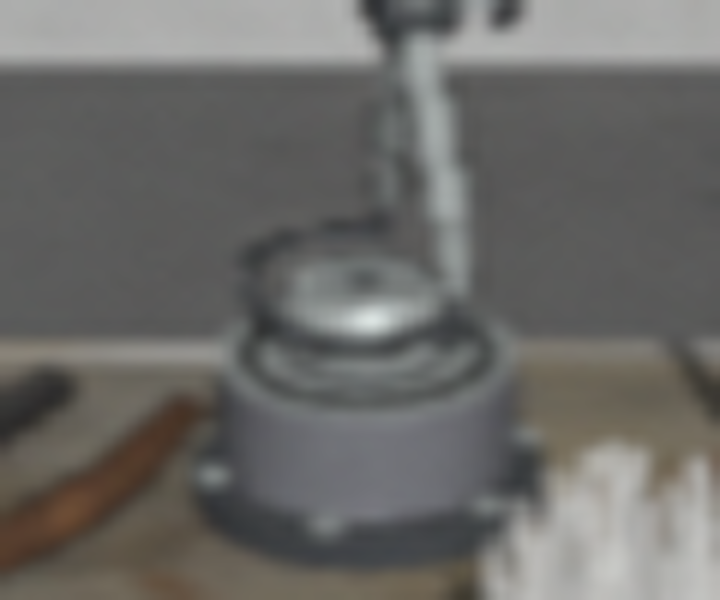

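View pics/k4.png

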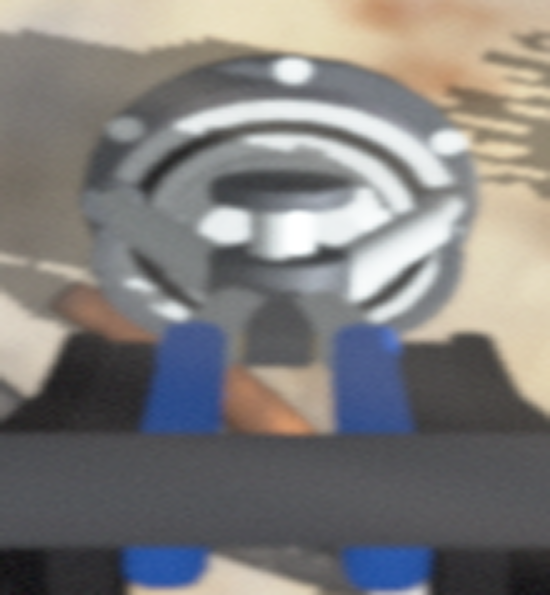

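>>> arm_command(targets=[0, 0.002, 0.002, 0.15, 0, 0, 0, 0, 0, 0, 0.12, 0, 0, 0, 0, 0, 0, 0.1, 0, 0, 0, 0, 0, 0, 0, 0, 0, 0])

```text
time: 10.48
ee_pos: [0.5969, -0.2386, 0.2004]
eef_rot: [-0.124, 0.696, 0.124, 0.697]
ft_force: [0.5, 0.6, -4.3]
width: 0.0244
```

Run:
```python
import chk
from h import *
for n in('side',): cv2.imwrite(f'pics/l_{n}.png',camera(n)[:,:,::-1])
s=cv2.imread('pics/l_side.png');cv2.imwrite('pics/l2.png',cv2.resize(s[140:180,275:325],None,fx=15,fy=14,interpolation=cv2.INTER_CUBIC))
```

```text
10.4833 [ 0.59688964 -0.23857656  0.20044821] yaw 20.176045723659374 xaxis [ 1.63766902e-03 -2.08866419e-04 -9.99998637e-01] F [ 0.51790191  0.59969155 -4.30909618] 0.02437687455663368
```

View pics/l2.png

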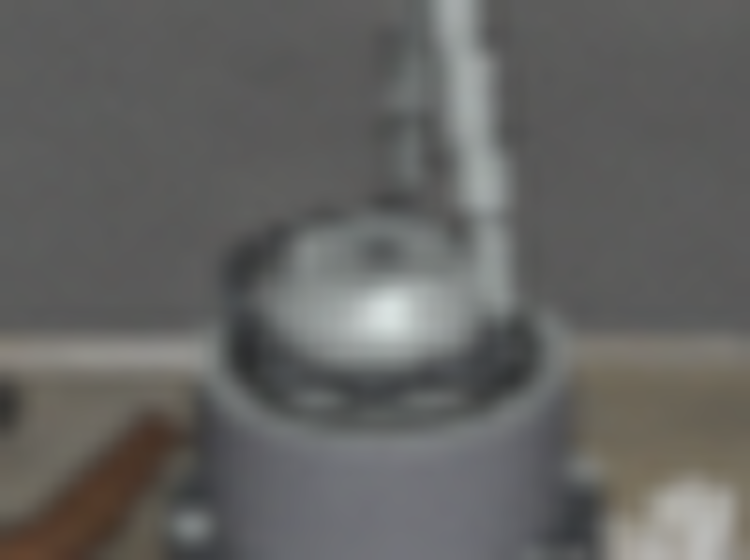

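>>> arm_command(targets=[0, 0.002, 0, 0.1, 0.01, -0.03, 0, 0, 0, 0, 0.1, 0, 0, 0, 0, 0, 0, 0.06, 0, 0, 0, 0, 0, 0, 0, 0, 0, 0])

```text
time: 10.87
ee_pos: [0.5962, -0.2387, 0.1938]
eef_rot: [-0.124, 0.696, 0.123, 0.696]
ft_force: [0.2, 0.1, -2.2]
width: 0.0241
```

```bash
python3 chk.py
```

```text
10.8667 [ 0.59622128 -0.23870467  0.19379684] yaw 20.173793927676293 xaxis [ 7.24009773e-04 -9.88297219e-04 -9.99999250e-01] F [ 0.21395749  0.10742675 -2.21617164] 0.024140453945842518
```

Next, small steps down until it touches.

>>> arm_command(targets=[0, 0, 0, 0.05, 0, 0, 0, 0, 0, 0, 0.03, 0, 0, 0, 0, 0, 0, 0, 0, 0, 0])

```text
time: 11.12
ee_pos: [0.5962, -0.2387, 0.1916]
eef_rot: [-0.124, 0.696, 0.123, 0.696]
ft_force: [-0.2, 0.7, -2.4]
width: 0.0242
```

```bash
python3 chk.py
```

```text
11.1167 [ 0.59621041 -0.2387027   0.1915783 ] yaw 20.179144544185416 xaxis [ 6.84295228e-04 -9.93662398e-04 -9.99999272e-01] F [-0.17844591  0.70492718 -2.43421997] 0.024159598437127217
```

>>> arm_command(targets=[0, 0, 0, 0.04, 0, 0, 0, 0, 0, 0, 0.02, 0, 0, 0, 0, 0, 0, 0, 0, 0, 0])

```text
time: 11.37
ee_pos: [0.5965, -0.2392, 0.1914]
eef_rot: [-0.124, 0.695, 0.123, 0.697]
ft_force: [-0.4, 0.1, -2.2]
width: 0.024
```

```bash
python3 chk.py
```

```text
11.3667 [ 0.59653307 -0.23919931  0.19144249] yaw 20.16150860630364 xaxis [ 0.00230708 -0.00147368 -0.99999625] F [-0.36976729  0.08409013 -2.23909432] 0.02396363011030066
```

>>> arm_command(targets=[0, 0.003, 0.002, 0.06, 0.02, 0, 0, 0, 0, 0, 0.06, 0, 0, 0])

```text
time: 11.53
ee_pos: [0.597, -0.2399, 0.1912]
eef_rot: [-0.124, 0.695, 0.123, 0.697]
ft_force: [-5.2, 1.3, 13.0]
width: 0.0241
```

```bash
python3 chk.py
```

```text
11.5333 [ 0.59701133 -0.2398798   0.19116982] yaw 20.124012523926822 xaxis [ 0.00259429 -0.00217642 -0.99999427] F [-5.19534623  1.29923566 13.04432864] 0.02408254984305015
```

>>> arm_command(targets=[0, 0.002, 0.003, -0.03, 0.06, -0.02, 0, 0, 0, 0, 0, 0, 0, 0, 0, 0, 0, 0, 0, 0, 0])

```text
time: 11.78
ee_pos: [0.5961, -0.2386, 0.1922]
eef_rot: [-0.124, 0.696, 0.123, 0.696]
ft_force: [0.8, -0.7, -2.9]
width: 0.024
```

Run:
```python
import chk
from h import *
for n in('side','wrist'): cv2.imwrite(f'pics/m_{n}.png',camera(n)[:,:,::-1])
s=cv2.imread('pics/m_side.png');cv2.imwrite('pics/m2.png',cv2.resize(s[140:180,275:325],None,fx=15,fy=14,interpolation=cv2.INTER_CUBIC))
s=cv2.imread('pics/m_wrist.png');cv2.imwrite('pics/m4.png',cv2.resize(s[135:305,260:370],None,fx=5,fy=3.5,interpolation=cv2.INTER_CUBIC))
```

```text
11.7833 [ 0.59612388 -0.23864101  0.19215348] yaw 20.11665384831889 xaxis [ 7.82509735e-04 -4.40656442e-04 -9.99999597e-01] F [ 0.77336396 -0.68810263 -2.92975657] 0.0240217377543401
```

View pics/m2.png

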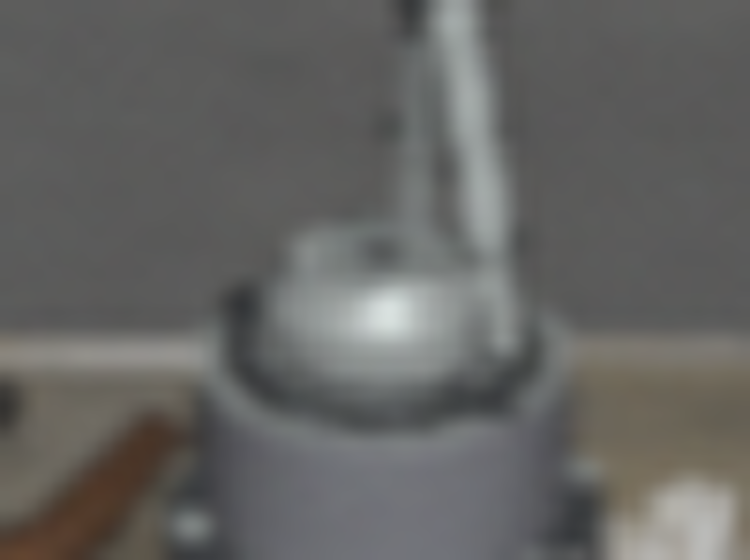

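View pics/m4.png

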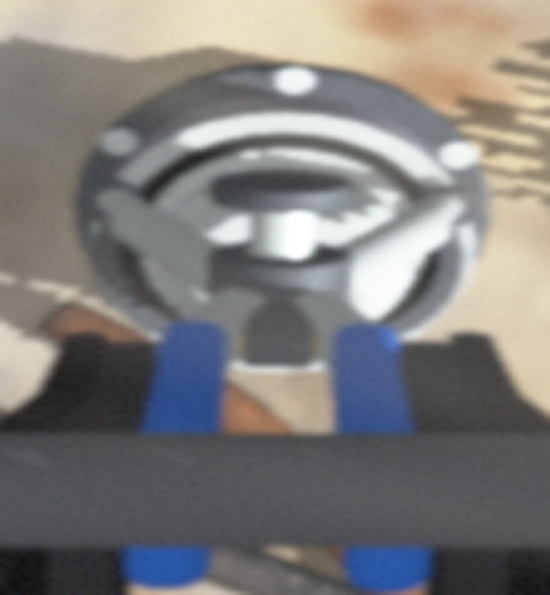

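>>> arm_command(targets=[0, 0.001, 0, 0.04, 0.01, 0, 0, 0, 0, 0, 0.02, 0, 0, 0])

```text
time: 12.05
ee_pos: [0.5962, -0.2388, 0.1913]
eef_rot: [-0.124, 0.696, 0.123, 0.696]
ft_force: [-3.0, 1.1, 6.4]
width: 0.024
```

```bash
python3 chk.py
```

```text
12.05 [ 0.59616989 -0.23875118  0.19126339] yaw 20.111712063729065 xaxis [ 4.36530339e-04 -1.27418432e-03 -9.99999093e-01] F [-2.99293759  1.07769589  6.4088834 ] 0.024049812802780124
```

>>> arm_command(targets=[0, 0, 0, 0.01, 0, 0, 0, 0, 0, 0, 0.01, 0, 0, 0])

```text
time: 12.22
ee_pos: [0.5962, -0.2388, 0.1913]
eef_rot: [-0.124, 0.696, 0.123, 0.696]
ft_force: [-2.6, 0.7, 2.6]
width: 0.0234
```

Run:
```python
import chk
from h import *
camera('side');camera('side');s=camera('side')
s=read_state();print(s['time'],s['ee_pos'],s['ft_force'],s['width'])
```

```text
12.2167 [ 0.59617954 -0.23876897  0.19132745] yaw 20.108481003670178 xaxis [ 6.72961238e-04 -1.09685213e-03 -9.99999172e-01] F [-2.5903308   0.72221944  2.61650129] 0.02343614722924699
12.3667 [ 0.59618773 -0.23879245  0.19133079] [-2.1545368   1.05814512  3.46930728] 0.024309373905297586
```

The pose is stable with light contact (about 6 N beyond the tool's weight). The tool is level and the handles are fully squeezed, so I'm handing in.

Run:
```python
from h import *
im=camera('side');cv2.imwrite('pics/z_side.png',im[:,:,::-1]);cv2.imwrite('pics/z2.png',cv2.resize(im[110:330,220:420,::-1],None,fx=2.7,fy=2.7))
print(close_job())
s=read_state();print(s['time'],s['ee_pos'],s['ft_force'],s['width'])
```

```text
the job is handed in; nothing more can be done
None
the job is handed in; nothing more can be done
```

View pics/z2.png

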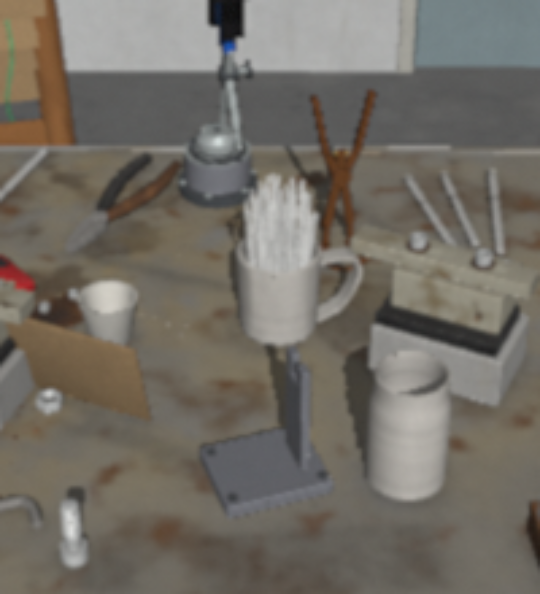

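I took the blue-handled pliers out of their stand fully squeezed, carried them high over the mug and slid the spread ring down over the shaft. It now rests lightly on the bearing face, still held, and I handed the job in at about 12.4 s.

**Last checks:**
- **Height:** the TCP stopped at z = 0.1913 m. From the grip height this puts the ring's underside about 45 mm above the bench, which is the bearing face.
- **Squeeze:** the jaws stayed at 24 mm throughout at 55 N, so the handles never opened. That is about 2 mm under the quoted 26 mm, which I put down to the pads giving.
- **Level:** the tool is within 0.1 degrees of vertical.
- **Contact force:** it is pressing with about 6 N. The largest I saw on the way down was about 15 N, at first touch.
- **Other objects:** the last picture shows the mug, cup, crucible, bolt and brown pliers where they were.

**Disagreement:** my position estimates for the pliers and the stub differed by 1 to 4 mm between the cameras. I averaged them, and the ring met no side force as it went down the shaft. With the ring on the face, the force reading still shows about 2–3 N of sideways push.

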